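Hook the clawed arm into the slotted upright by the key box

ROBOT

A 6-joint arm with a two-finger parallel gripper is mounted at the origin on the work surface. World frame = base frame: x ahead of the robot, y to its left, z up, the work surface at z = 0. Lengths are in m, angles in rad, forces in N, time in s.
With the tool pointing down it reaches from about 0.375 to 0.925 m from the base axis. Payload 5.7 kg.
Tool frame: the origin (TCP) lies midway between the tips of the shut fingers; the grasp point (between the pads) lies 19 mm behind it; z points along the fingers, x is the direction in which the jaws open and shut, and the axes are right-handed (so a half turn about z gives the same grasp; the last joint's range is limited). The gripper opens to 88 mm and grips with 3 to 60 N. Pads are 20 mm wide; open, the fingers measure 115 mm over their backs; the gripper's body (75 mm by 178 mm) begins 61 mm behind the grasp point.
Start: joints at [-1.377, 0.359, 1.51, -0, 1.272, -0.115], TCP at [0.182, -0.572, 0.223] pointing down, gripper open.
Joint ranges: [-2.97, 2.97], [-1.01, 2.36], [0.21, 2.38], [-0.96, 4.11], [0.2, 2.71], [-2.98, 2.98]. Speed limits (rad/s): [2.39, 2.39, 3.14, 3.14, 3.14, 3.14].

INTERFACE

Orientations are given as a unit quaternion [x, y, z, w].
In Python, from bench import move_ptp, servo_line, goto_joints, move_gripper, sleep, inverse_kinematics, capture, PlanningError, close_job, spot_in, silhouettes, current_clock, current_joint_pos, current_qvel, current_joint_torque, current_position, current_orientation, current_force, current_torque, current_finger_gap gives the robot as it stands. Calls block until the motion is done:
- move_ptp(position, orientation): joint-space move of the TCP to a pose.
- servo_line(position, orientation=None, rate=0.15, contact_N=None): straight line of the TCP; orientation=None keeps the orientation; rate is the mean speed in m/s. With contact_N (N) it stops when the force on the tool has changed by that much, and returns True; else False.
- goto_joints(angles): joint-space move.
- move_gripper(opening): finger opening in m; the grip force is fixed at half the most; returns when the fingers have stopped.
- sleep(seconds).
- inverse_kinematics(position, orientation): joint angles nearest the present ones, or None.
- capture(name): name is "scene" or "top" or "wrist"; returns a dict with "image" (400x640x3 uint8, blue, green, red), "range_z" (400x640 float32, m along the optical axis (not along the pixel's ray), 0 where there is no reading), "intrinsics" (3x3 intrinsics, pixels), "k1" (the pictures are not rectified: a ray, as slopes to the right and down, at radius r is drawn at 1 + k1 r^2 times it, then the intrinsics apply), "R" (3x3) and "t" (3): a world point X has camera coordinates R X + t. Camera axes: x right, y down, z forward; pixel columns grow to the right and rows downward; lengths in m; the calibration is good to about 2 mm. A picture is of the moment at which its call begins.
A pose or a line that the arm cannot do raises PlanningError and nothing moves.
- close_job(): hands the job in, once; it reports no verdict.
Trained networks look in the newest picture that a camera, given by its name, has taken for a name from the list of things; names that differ only in an ending like _2 or _b are one class to them, and where a whole thing is asked for, a point or a joint stands for the part that bears it (a point fixed in the world has none). Each returns a list of dicts, best first, with "conf" (0 to 1); they miss things now and then, are a little off and sometimes report something else, mostly with a low value. They report only what shows in the picture. A call takes as long as a camera call.
- spot_in(camera, query): "xy" ([column, row] in pixels, amid what is visible of it).
- silhouettes(camera, query): "region" (400x640 bool, what is visible of it) and "xy" ([column, row] in pixels, amid what is visible of it).
Readings, each from a call of its own:
- current_clock(): time.
- current_joint_pos(): joint angles.
- current_qvel(): joint speeds.
- current_joint_torque(): joint torques, N m.
- current_position(): TCP position.
- current_orientation(): TCP orientation.
- current_force(): force on the tool from outside, world axes, zero at the start.
- current_torque(): the same for the moment, N m.
- current_finger_gap(): finger opening in m.
Only numpy, scipy, OpenCV 4.12 (cv2) and the standard library are available. Lean on these libraries where they do the work, as an engineer would, in place of code of your own. Each camera call takes 0.05 s, during which the arm holds its last target.

TASK

On the shelf by the key box, take the hanging arm that has two claws on its back, hook both claws into the upper pair of slots of the grey slotted upright, and press it down until it is fully home and the sprung lock nose has snapped out again. Let go of it, and leave the similar arm without claws where it is.

Things in the scene. Friction and masses are not known exactly. Their poses are not given: they have to be found in the camera images.
- claw_arm: Aluminium arm, 0.25 kg, upright as when mounted. Origin: middle of back plate's lower edge, back face; x out of the back, z up. mm: plate x -6..0, y +-50, z 0..70, window y +-22, z 10..36. Frame 14 thick in y runs to x -116; grip its top bar (z 41..65) from above near x -55; end stop to z 77. Claws at y +-34, 10 wide: bar z 52..62 to x 20, tip down to z 31, x 27; gap to the back 20 at the tip
- upright: Fixed grey upright, 130 wide, 226 high (mm). Origin: middle of front face, shelf level; x into the face, z up. Face 6 thick, 39 free behind. Slots 38 wide at y +-34: upper pair z 162..216, lower pair z 66..120. Axes parallel, the arm goes straight in along x with its origin at z 142 (+-10), until its back meets the face (x 0), then down; home: its origin at x 0, y 0, z 110, claw bars on slot edges
- lock (a joint): Sprung nose mid-face on the upright, 14 mm wide, tip 125 mm up, 7 mm proud, ramp above. Value: how far it is pushed in, 0 (out) to 0.010 m; spring 2.4 N + 0.22 N/mm. The arm's plate going down pushes it in (some 5 to 12 N downward, held or pushed from above); at home it snaps out through the plate's window and holds the arm
- plain_arm: Similar arm, same frame and plate, but a flat back with two screw holes and no claws: not used. Origin and axes as for claw_arm

How it is judged:
By the outcome, as a careful person would: the job done as asked, in the order asked, and still so for the second after the job is handed in, with the robot touching nothing.
It also fails if it takes over 35 s, if anything falls off the work surface, if the arm or the gripper's body presses on something with over 40 N, if the wrist force passes 120 N, or if a joint passes its speed limit or range.

## Working session

There is one attempt and no reset: what is moved stays moved. The work goes in short steps, each a Python script; the robot and the scene stay as the last script left them, time stands still between calls to the robot, and variables do not carry over. Pictures are saved under pics/ and viewed, and the job is handed in when it is done.

```bash
ls; mkdir -p pics; cat > h.py <<'E'
import numpy as np, cv2
from bench import *
def cap(n,f=None):
    c=capture(n)
    if f: cv2.imwrite('pics/'+f,c['image'])
    return c
def pts(c,mask):
    v,u=np.nonzero(mask&(c['range_z']>0)); z=c['range_z'][v,u].astype(float)
    K=c['intrinsics']; 
    d=np.array([c['k1'],0,0,0,0],float)
    n=cv2.undistortPoints(np.stack([u,v],1).astype(float)[:,None],K,d)[:,0]
    P=np.c_[n*z[:,None],z]
    return (P-c['t'])@c['R']
E
python3 - <<'E'
from h import *
print(current_clock())
for n in('scene','top','wrist'):
    c=cap(n,n+'0.png'); np.savez('c_%s.npz'%n,**c); print(n,c['k1'],c['t'],-c['R'].T@c['t'])
    for q in('claw_arm','plain_arm','upright','lock'):
        s=silhouettes(n,q)
        for k in s[:2]:
            P=pts(c,k['region']); print(q,round(k['conf'],2),np.round(k['xy']),k['region'].sum(),len(P) and np.round(np.percentile(P,[2,50,98],axis=0),3).tolist())
        if s: np.save('m_%s_%s.npy'%(n,q),s[0]['region'])
print(current_clock())
E
```

```text
pics
0.0
scene -0.07022483220063136 [-0.46121347 -0.17498269  1.45353951] [ 0.9992998  -0.66031044  0.95994998]
claw_arm 0.86 [239. 263.] 1382 [[0.42, -0.292, -0.001], [0.52, -0.235, 0.053], [0.559, -0.205, 0.072]]
plain_arm 0.93 [298. 199.] 1196 [[0.421, -0.06, -0.002], [0.515, 0.0, 0.045], [0.543, 0.043, 0.072]]
upright 0.64 [423. 167.] 3419 [[0.662, 0.179, 0.001], [0.715, 0.206, 0.085], [0.787, 0.342, 0.225]]
top -0.06713938485384678 [0.00232281 0.58336885 0.92042559] [ 0.40249771 -0.0071632   1.01264612]
claw_arm 0.6 [438. 235.] 1095 [[0.419, -0.289, 0.0], [0.509, -0.229, 0.062], [0.549, -0.2, 0.075]]
plain_arm 0.57 [330. 230.] 654 [[0.421, -0.055, 0.001], [0.508, 0.001, 0.065], [0.538, 0.029, 0.077]]
upright 0.62 [213. 145.] 3727 [[0.654, 0.182, 0.006], [0.683, 0.245, 0.082], [0.785, 0.332, 0.227]]
wrist -0.014721724398151805 [-0.60068251 -0.03655472  0.39139309] [ 0.25834041 -0.54841687  0.38450416]
0.75
```

View pics/scene0.png

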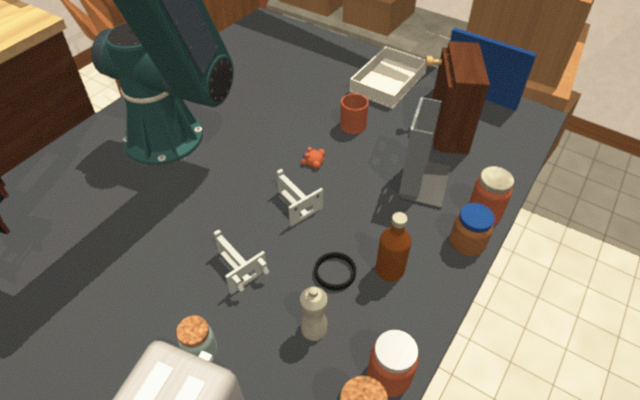

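View pics/top0.png

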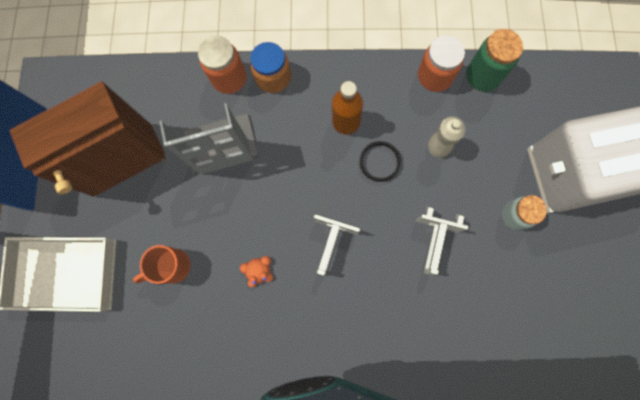

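```bash
python3 - <<'E'
import cv2,numpy as np
t=cv2.imread('pics/top0.png');s=cv2.imread('pics/scene0.png')
a=cv2.resize(t[90:190,150:270],None,fx=4,fy=4,interpolation=2)
b=cv2.resize(s[80:220,380:480],None,fx=3.5,fy=3.5,interpolation=2)
d=cv2.resize(t[195:285,400:480],None,fx=4,fy=4)
o=np.zeros((600,800,3),np.uint8); o[:400,:480]=a; o[:490,480:800][:, :]=0
o[:490,480:800]=b[:, :320]; cv2.imwrite('pics/z1.png',o); cv2.imwrite('pics/z2.png',d)
E
```

```text
(no output)
```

View pics/z1.png

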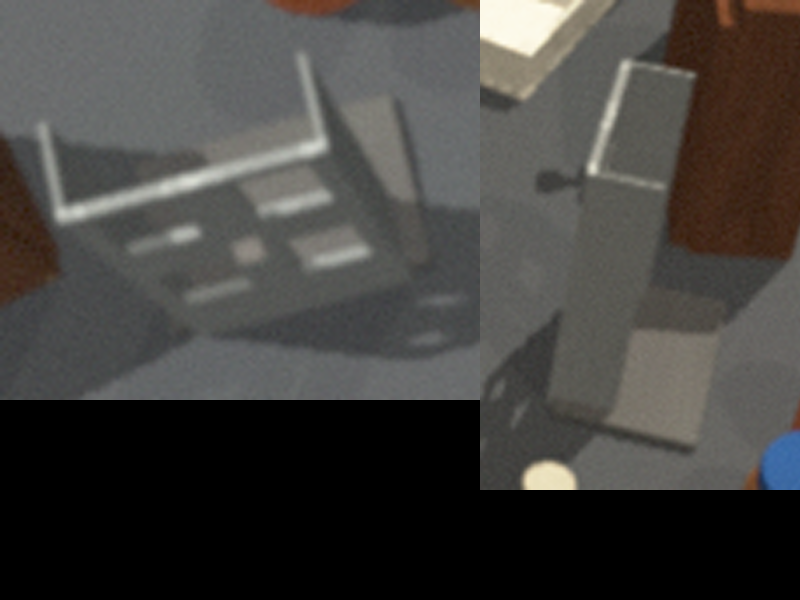

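View pics/z2.png

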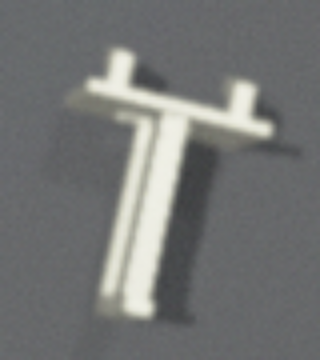

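```bash
cat > fit.py <<'E'
from h import *
from scipy.optimize import least_squares
def sdf(P,boxes):
    D=[]
    for lo,hi in boxes:
        lo=np.array(lo)/1e3;hi=np.array(hi)/1e3
        q=np.abs(P-(lo+hi)/2)-(hi-lo)/2
        D.append(np.linalg.norm(np.maximum(q,0),axis=1)+np.minimum(q.max(1),0))
    return np.min(D,axis=0)
PLATE=[((-6,-50,0),(0,50,10)),((-6,-50,36),(0,50,70)),((-6,-50,10),(0,-22,36)),((-6,22,10),(0,50,36))]
FR=[((-116,-7,41),(-6,7,65)),((-116,-7,65),(-108,7,77))]
CL=[((0,s*34-5,52),(20,s*34+5,62)) for s in(1,-1)]+[((20,s*34-5,31),(27,s*34+5,62)) for s in(1,-1)]
UP=[((0,-65,0),(6,65,66)),((0,-65,120),(6,65,162)),((0,-65,216),(6,65,226)),((0,-15,66),(6,15,216)),((0,-65,66),(6,-53,216)),((0,53,66),(6,65,216)),((0,-65,0),(45,-62,226)),((0,62,0),(45,65,226))]
def local(P,p):
    c,s=np.cos(p[2]),np.sin(p[2]); d=P[:,:2]-p[:2]
    return np.c_[d@[c,s],d@[-s,c],P[:,2]]
def fit(P,boxes,p0):
    f=lambda p:sdf(local(P,p),boxes)
    best=None
    for dy in(-.1,0,.1):
        r=least_squares(f,np.array(p0)+[0,0,dy],loss='soft_l1',f_scale=.003)
        if best is None or r.cost<best.cost: best=r
    return best.x,np.median(np.abs(f(best.x)))
def sel(c,p,lo,hi):
    P=pts(c,c['range_z']>0); L=local(P,p)
    return P[np.all((L>lo)&(L<hi),axis=1)]
E
python3 - <<'E'
from fit import *
C={n:dict(np.load('c_%s.npz'%n)) for n in('scene','top')}
a0=[.53,-.235,-.26]; 
al=(np.array([-.14,-.07,.02]),np.array([.05,.07,.1]))
u0=[.69,.26,.25]
ul=(np.array([-.03,-.08,.03]),np.array([.06,.08,.25]))
for nm,b,p,l in(('claw',PLATE+FR+CL,a0,al),('plain',PLATE+FR,[.53,0,-.26],al),('up',UP,u0,ul)):
  for ns in(['scene'],['top'],['scene','top']):
    q=p
    for _ in range(3):
        P=np.vstack([sel(C[n],q,*l) for n in ns]); q,e=fit(P,b,q)
    print(nm,ns,np.round(q,4),len(P),round(e,4))
E
```

```text
claw ['scene'] [ 0.5293 -0.247  -0.2638] 1042 0.0007
claw ['top'] [ 0.5291 -0.2454 -0.265 ] 876 0.0006
claw ['scene', 'top'] [ 0.5293 -0.2462 -0.264 ] 1918 0.0008
plain ['scene'] [ 0.5287 -0.0144 -0.3137] 810 0.0009
plain ['top'] [ 0.5285 -0.0145 -0.3144] 586 0.0007
plain ['scene', 'top'] [ 0.5287 -0.0144 -0.3137] 1396 0.0008
up ['scene'] [0.6746 0.2445 0.2519] 2033 0.0009
up ['top'] [0.6702 0.2457 0.2638] 2409 0.0005
up ['scene', 'top'] [0.6712 0.2434 0.2653] 4442 0.0007
```

```bash
cat >> fit.py <<'E'
from scipy.spatial.transform import Rotation as Rt
A=np.array([.5292,-.246,-.2645]); U=np.array([.6705,.2448,.264]); SG=1
def W(p,v):
    c,s=np.cos(p[2]),np.sin(p[2]); return np.array([p[0]+c*v[0]-s*v[1],p[1]+s*v[0]+c*v[1],v[2]])
def Q(yaw,sg=None):
    sg=sg or SG
    x=sg*np.array([-np.sin(yaw),np.cos(yaw),0]); z=np.array([0,0,-1.]); 
    return Rt.from_matrix(np.c_[x,np.cross(z,x),z]).as_quat()
E
python3 - <<'E'
from fit import *
print(current_orientation())
for sg in(1,-1):
  for p,v in((A,(-.055,0,.15)),(A,(-.055,0,.034)),(A,(-.055,0,.3)),(U,(-.2,0,.3)),(U,(-.155,0,.176)),(U,(-.055,0,.176)),(U,(-.055,0,.144)),(U,(-.055,0,.3))):
    q=inverse_kinematics(W(p,v),Q(p[2],sg)); print(sg,v,None if q is None else np.round(q,2))
C={n:dict(np.load('c_%s.npz'%n)) for n in('scene','top')}
for n in C:
    P=sel(C[n],U,[-.13,-.15,.10],[-.008,.15,.5]); L=local(P,U); print(n,len(P),np.round(np.percentile(L,[0,5,50,95,100],axis=0),3).tolist() if len(P) else '')
    P=sel(C[n],U,[-.13,.066,.03],[.2,.3,.5]);L=local(P,U); print(n,len(P),np.round(np.percentile(L,[0,1,50,99,100],axis=0),3).tolist())
E
```

```text
[ 8.07446089e-01 -5.89941364e-01 -1.22594111e-05 -1.11937527e-05]
1 (-0.055, 0, 0.15) [-0.58  0.34  1.75 -0.    1.05 -1.89]
1 (-0.055, 0, 0.034) [-0.58  0.51  1.85 -0.    0.79 -1.89]
1 (-0.055, 0, 0.3) [-0.58  0.19  1.55 -0.    1.4  -1.89]
1 (-0.2, 0, 0.3) [ 0.25  0.17  1.58 -0.    1.39 -1.59]
1 (-0.155, 0, 0.176) [ 0.25  0.35  1.65 -0.    1.14 -1.58]
1 (-0.055, 0, 0.176) [ 0.25  0.48  1.43 -0.    1.23 -1.58]
1 (-0.055, 0, 0.144) [ 0.25  0.51  1.46 -0.    1.17 -1.58]
1 (-0.055, 0, 0.3) [ 0.25  0.39  1.27 -0.    1.48 -1.58]
-1 (-0.055, 0, 0.15) [-0.58  0.34  1.75 -0.    1.05  1.25]
-1 (-0.055, 0, 0.034) [-0.58  0.51  1.85 -0.    0.79  1.25]
-1 (-0.055, 0, 0.3) [-0.58  0.19  1.55 -0.    1.4   1.25]
-1 (-0.2, 0, 0.3) [ 0.25  0.17  1.58 -0.    1.39  1.56]
-1 (-0.155, 0, 0.176) [ 0.25  0.35  1.65 -0.    1.14  1.56]
-1 (-0.055, 0, 0.176) [ 0.25  0.48  1.43 -0.    1.23  1.56]
-1 (-0.055, 0, 0.144) [ 0.25  0.51  1.46 -0.    1.17  1.56]
-1 (-0.055, 0, 0.3) [ 0.25  0.39  1.27 -0.    1.48  1.56]
scene 0 
scene 4387 [[-0.128, 0.066, 0.03], [-0.103, 0.132, 0.034], [0.091, 0.152, 0.187], [0.155, 0.297, 0.242], [0.157, 0.3, 0.244]]
top 0 
top 9182 [[-0.129, 0.066, 0.03], [-0.024, 0.137, 0.034], [0.057, 0.213, 0.214], [0.149, 0.298, 0.242], [0.157, 0.3, 0.244]]
```

```bash
python3 - <<'E'
from fit import *
move_ptp(W(A,(-.055,0,.16)),Q(A[2])); c=cap('wrist','w1.png')
q=A
for _ in range(2):
    P=sel(c,q,np.array([-.14,-.07,.02]),np.array([.05,.07,.1]));
    if len(P)<200: break
    q,e=fit(P,PLATE+FR+CL,q); print(q,e,len(P))
servo_line(W(A,(-.055,0,.034)),rate=.12)
f0=current_force(); move_gripper(0.0)
print(current_finger_gap(),current_force(),f0,current_position(),current_clock())
cap('wrist','w2.png')
E
```

```text
[ 0.53010083 -0.24613771 -0.26414605] 0.0003097731464995878 4036
[ 0.53010083 -0.24613771 -0.26414604] 0.0003097741673975165 4036
0.014255937731609892 [-0.13326593  0.58876658 -0.14549316] [ 0.25479142 -0.81504434 -0.14502825] [ 0.47610581 -0.23155524  0.03397087] 4.7833
```

View pics/w2.png

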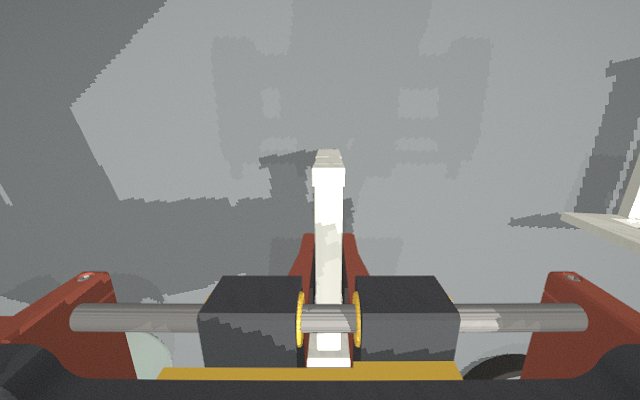

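```bash
cat >> fit.py <<'E'
GX=-.0558; GZ=.034
def G(x,y,z): return W(U,(x+GX,y,z+GZ))
E
python3 - <<'E'
from fit import *
servo_line(current_position()+[0,0,.2],rate=.2)
print(current_finger_gap(),current_force(),current_torque())
move_ptp(G(-.12,0,.20),Q(U[2]))
servo_line(G(-.07,0,.142),rate=.15)
sleep(.2)
print(current_finger_gap(),current_force(),current_torque(),current_position(),G(-.07,0,.142),current_clock())
cs=cap('scene','s3.png');ct=cap('top','t3.png'); np.savez('c3s.npz',**cs);np.savez('c3t.npz',**ct)
def fit4(P,boxes,p0):
    f=lambda p:sdf(local(P-[0,0,p[3]],p),boxes)
    r=least_squares(f,p0,loss='soft_l1',f_scale=.003); return r.x,np.median(np.abs(f(r.x)))
g=W(U,(-.07,0,0))
for n,c in(('s',cs),('t',ct)):
    q=np.r_[g[:2],U[2],.142]
    P=pts(c,c['range_z']>0); L=local(P-[0,0,.142],q); P=P[np.all((L>[-.03,-.06,-.01])&(L<[.035,.06,.08]),axis=1)]
    if len(P)>50: 
        q,e=fit4(P,PLATE+CL,q); print(n,q-np.r_[g[:2],U[2],.142],e,len(P))
        print(local(np.r_[q[:2],q[3]][None],U))
a=cv2.resize(ct['image'][60:240,150:330],(540,540)); cv2.imwrite('pics/z3.png',a)
E
```

```text
0.013781845853120896 [-0.21130593 -0.26685761 -3.41610755] [ 0.0765868  -0.05960404 -0.00179947]
0.013923700082728842 [-0.16967044 -0.62776567 -3.01453616] [ 0.04528974 -0.1024519   0.00237367] [0.54904412 0.21196442 0.17699956] [0.54905848 0.21197324 0.176     ] 8.425
s [-0.00323621 -0.00321114  0.00670061  0.00076127] 0.0025534641344593504 520
[[-0.07396202 -0.00225542  0.14276127]]
t [ 0.00061305  0.00113869 -0.0441828   0.00157458] 0.0005243453490463481 131
[[-0.06911106  0.00093927  0.14357458]]
```

View pics/z3.png

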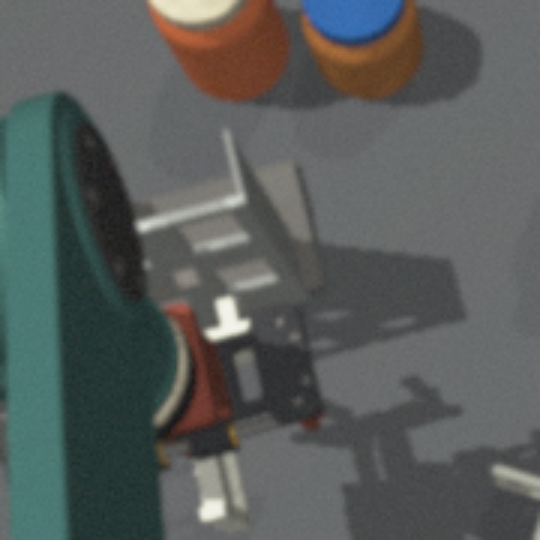

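View pics/s3.png

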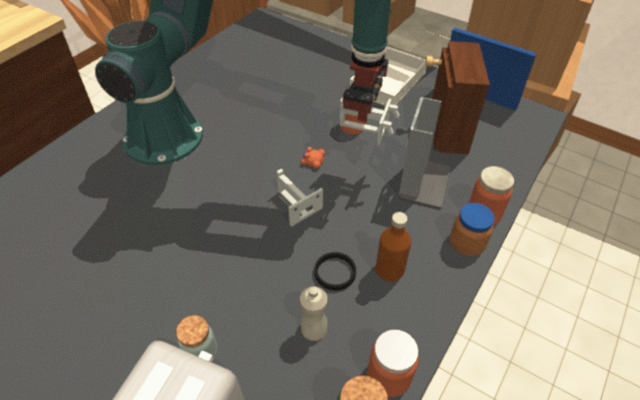

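```bash
python3 - <<'E'
from fit import *
f0=current_force()
h=servo_line(G(-.012,0,.142),rate=.12,contact_N=6)
print(h,local(current_position()[None],U),current_force()-f0)
if not h:
    h=servo_line(G(.005,0,.142),rate=.03,contact_N=5)
    print(h,local(current_position()[None],U)-[GX,0,GZ],current_force()-f0,current_finger_gap(),current_clock())
E
```

```text
False [[-6.86509083e-02  5.99812649e-05  1.75627748e-01]] [-0.01541095 -0.89337712  0.63430045]
True [[-8.96657944e-04  5.92696897e-05  1.40994209e-01]] [ 1.01219721 -0.03820393  0.55648797] 0.013944842084584786 9.6167
```

```bash
python3 - <<'E'
from fit import *
f0=current_force()
h=servo_line(G(-.0008,0,.114),rate=.04,contact_N=25)
print(h,local(current_position()[None],U)-[GX,0,GZ],current_force()-f0,current_finger_gap())
if not h:
    h=servo_line(G(-.0008,0,.105),rate=.025,contact_N=20)
    print(h,local(current_position()[None],U)-[GX,0,GZ],current_force()-f0,current_finger_gap(),current_clock())
c=cap('top','t4.png');cap('scene','s4.png');cap('wrist','w4.png')
cv2.imwrite('pics/z4.png',cv2.resize(c['image'][60:240,150:330],(540,540)))
E
```

```text
False [[-9.08374645e-04 -4.29607245e-05  1.13171784e-01]] [ 0.94710764 -0.31815897 -6.39890828] 0.013984607029999542
True [[-5.10429146e-04  8.84439851e-06  1.09058063e-01]] [-1.06110434  1.12189509  6.3165199 ] 0.0138385934719254 10.7333
```

View pics/z4.png

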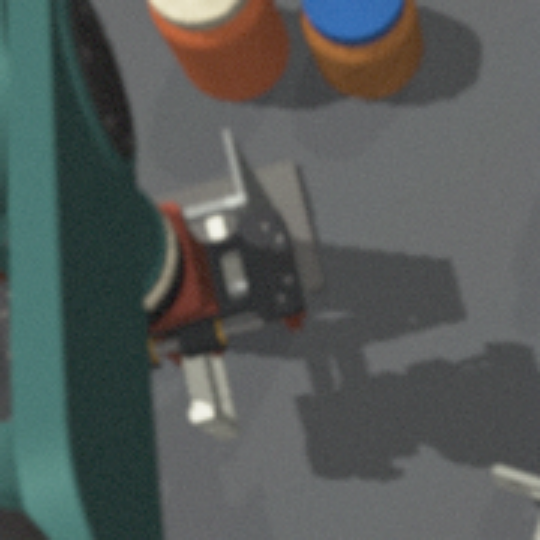

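View pics/w4.png

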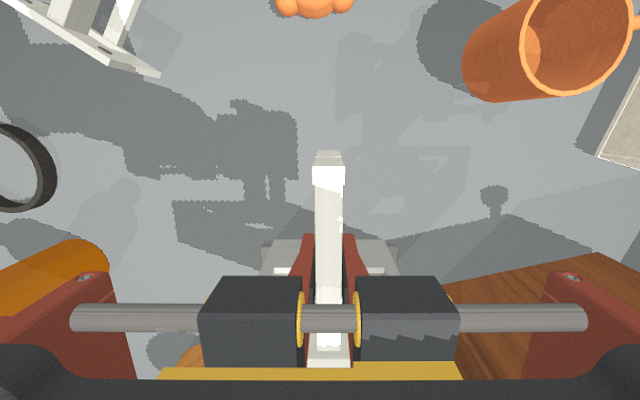

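```bash
python3 - <<'E'
from fit import *
move_gripper(.06)
servo_line(current_position()+[0,0,.09],rate=.15)
servo_line(W(U,(-.19,-.05,.24)),rate=.25)
c=cap('top','t5.png');np.savez('c5t.npz',**c);s=cap('scene','s5.png');w=cap('wrist','w5.png')
for n in('top','scene','wrist'):
    print(n,[(round(k['conf'],2),np.round(k['xy'])) for k in spot_in(n,'lock')],[(round(k['conf'],2),np.round(k['xy'])) for k in spot_in(n,'claw_arm')])
print(current_clock())
for n,cc in(('s',s),('t',c)):
    q=np.r_[U,.110]
    P=pts(cc,cc['range_z']>0); L=local(P-[0,0,.11],q); P=P[np.all((L>[-.13,-.06,.02])&(L<[-.003,.06,.09]),axis=1)]
    f=lambda p:sdf(local(P-[0,0,p[3]],p),PLATE+FR)
    r=least_squares(f,q,loss='soft_l1',f_scale=.003).x; print(n,len(P),local(np.r_[r[:2],r[3]][None],U),r[2]-U[2],np.median(abs(f(r))))
cv2.imwrite('pics/z5.png',cv2.resize(c['image'][90:210,150:270],(600,600),interpolation=2))
E
```

```text
top [] []
scene [] [(0.89, array([386., 131.]))]
wrist [] [(0.68, array([331., 330.])), (0.55, array([371., 345.])), (0.42, array([220., 150.]))]
13.6583
s 550 [[-0.00103886 -0.00138271  0.10780902]] 0.0057374875928980495 0.0011011690887748234
t 0 [[0.   0.   0.11]] 0.0 nan
  return _methods._mean(a, axis=axis, dtype=dtype,
  ret = ret.dtype.type(ret / rcount)
```

View pics/z5.png

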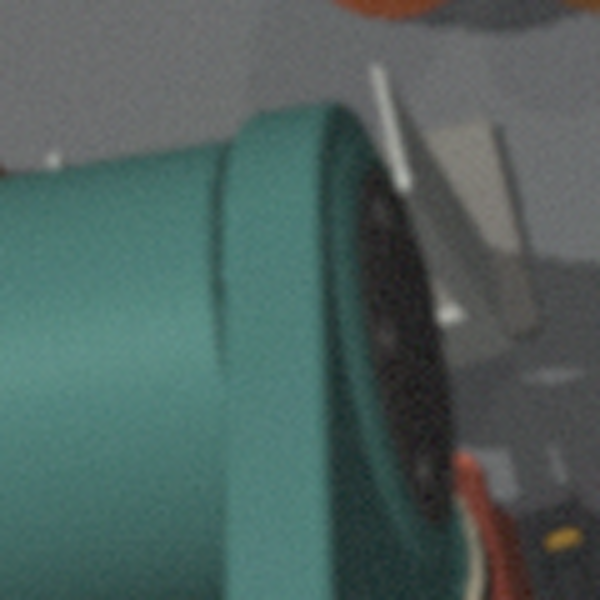

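View pics/s5.png

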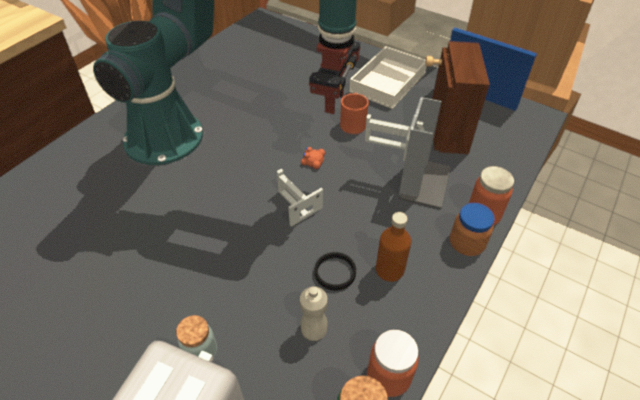

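```bash
python3 - <<'E'
from fit import *
w=dict(np.load('c_wrist.npz')); # at start pose
R0=Rt.from_quat([8.07446089e-01,-5.89941364e-01,-1.2e-5,-1.1e-5]).as_matrix(); p0=np.array([.182,-.572,.223])
Rc=w['R']@R0; tc=w['R']@p0+w['t']   # cam = Rc*tool + tc
K=w['intrinsics']; tgt=W(U,(-.003,0,.125))
print(np.round(Rc,2),np.round(-Rc.T@tc,3))
for sg in(1,-1):
 for tilt in(30,45,60):
  for yo in(-30,-15,15):
   R=Rt.from_quat(Q(U[2]+np.radians(-yo),sg)).as_matrix()
   h=U[2]+np.radians(-yo); ax=np.array([-np.sin(h),np.cos(h),0])
   R=Rt.from_rotvec(-ax*np.radians(tilt)).as_matrix()@R
   # choose tcp such that the target at cam (0,-.05 ,d)
   for d in(.32,.38):
     ct=np.array([0,-.04*d/.3,d]); pt=Rc.T@(ct-tc); pos=tgt-R@pt
     q=inverse_kinematics(pos,Rt.from_matrix(R).as_quat())
     cam=pos+R@(-Rc.T@tc)
     print(sg,tilt,yo,d,np.round(R[:,2],2),'pos',np.round(local(pos[None],U)[0],3),'cam',np.round(local(cam[None],U)[0],3),None if q is None else np.round(q,2))
E
```

```text
[[ 1.   -0.    0.  ]
 [ 0.    0.96 -0.29]
 [-0.    0.29  0.96]] [ 0.001 -0.08  -0.162]
1 30 -30 0.32 [ 0.35  0.35 -0.87] pos [-0.05  -0.028  0.275] cam [-0.18  -0.102  0.375] [ 0.    0.21  1.72  0.48  0.88 -2.6 ]
1 30 -30 0.38 [ 0.35  0.35 -0.87] pos [-0.083 -0.047  0.322] cam [-0.213 -0.121  0.422] [-0.06  0.12  1.71  0.46  0.99 -2.61]
1 30 -15 0.32 [ 0.43  0.25 -0.87] pos [-0.056 -0.015  0.275] cam [-0.201 -0.053  0.375] [ 0.11  0.17  1.78  0.31  0.73 -2.16]
1 30 -15 0.38 [ 0.43  0.25 -0.87] pos [-0.093 -0.024  0.322] cam [-0.238 -0.063  0.422] [ 0.08  0.07  1.77  0.3   0.84 -2.17]
1 30 15 0.32 [ 0.5   0.   -0.87] pos [-0.056  0.014  0.275] cam [-0.2    0.053  0.375] [ 0.38  0.19  1.74 -0.28  0.73 -1.03]
1 30 15 0.38 [ 0.5   0.   -0.87] pos [-0.093  0.024  0.322] cam [-0.237  0.063  0.422] [ 0.41  0.1   1.74 -0.27  0.84 -1.03]
1 45 -30 0.32 [ 0.5   0.5  -0.71] pos [-0.082 -0.046  0.256] cam [-0.23  -0.131  0.313] None
1 45 -30 0.38 [ 0.5   0.5  -0.71] pos [-0.125 -0.071  0.291] cam [-0.273 -0.155  0.349] None
1 45 -15 0.32 [ 0.61  0.35 -0.71] pos [-0.091 -0.024  0.256] cam [-0.256 
[... 2387 characters left out ...]
 0.266] cam [-0.219  0.058  0.436] None
-1 60 -30 0.32 [ 0.61  0.61 -0.5 ] pos [-0.133 -0.075  0.18 ] cam [-0.219 -0.125  0.329] [-0.49  0.46  2.29  1.62  0.98 -1.11]
-1 60 -30 0.38 [ 0.61  0.61 -0.5 ] pos [-0.174 -0.098  0.218] cam [-0.26  -0.149  0.368] [-0.63  0.34  2.3   1.43  1.04 -0.99]
-1 60 -15 0.32 [ 0.75  0.43 -0.5 ] pos [-0.148 -0.038  0.18 ] cam [-0.244 -0.065  0.329] None
-1 60 -15 0.38 [ 0.75  0.43 -0.5 ] pos [-0.193 -0.051  0.218] cam [-0.289 -0.077  0.368] None
-1 60 15 0.32 [ 0.87  0.   -0.5 ] pos [-0.148  0.039  0.18 ] cam [-0.244  0.064  0.329] [ 0.69  0.45  2.36  4.    0.81 -1.86]
-1 60 15 0.38 [ 0.87  0.   -0.5 ] pos [-0.193  0.051  0.218] cam [-0.29   0.076  0.368] None
```

```bash
python3 - <<'E'
from fit import *
h=U[2]+np.radians(30); ax=np.array([-np.sin(h),np.cos(h),0])
R=Rt.from_rotvec(-ax*np.radians(30)).as_matrix()@Rt.from_quat(Q(h,1)).as_matrix()
move_ptp(W(U,(-.083,-.047,.322)),Rt.from_matrix(R).as_quat()); sleep(.1)
w=cap('wrist','w6.png'); np.savez('c6.npz',**w)
print([(round(k['conf'],2),np.round(k['xy'])) for k in spot_in('wrist','lock')],current_clock())
def px(v): 
    P=cv2.projectPoints(W(U,v)[None],cv2.Rodrigues(w['R'])[0],w['t'],w['intrinsics'],np.array([w['k1'],0,0,0,0.]))[0]; return np.round(P.ravel())
print('nose tip',px((-.007,0,.125)),'nose if in',px((0.003,0,.125)), 'win',[px((-.006,y,z)) for y in(-.022,.022) for z in(.12,.146)])
a=w['image'];u,v=px((-.006,0,.13)).astype(int);print(u,v)
cv2.imwrite('pics/z6.png',cv2.resize(a[max(v-50,0):v+50,max(u-65,0):u+65],None,fx=6,fy=6,interpolation=2)[:600,:800])
P=pts(w,w['range_z']>0);L=local(P,U);m=(abs(L[:,1])<.02)&(L[:,2]>.118)&(L[:,2]<.148)&(L[:,0]>-.02)&(L[:,0]<.01)
for y0 in np.arange(-.02,.02,.004):
    k=m&(L[:,1]>=y0)&(L[:,1]<y0+.004); print(round(y0,3),k.sum(),np.round(L[k][np.argsort(L[k,0])][::max(1,k.sum()//6)][:, [0,2]]*1e3,1).tolist())
E
```

```text
[(0.61, array([325., 168.]))] 14.75
nose tip [330. 164.] nose if in [326. 169.] win [array([315., 156.]), array([314., 169.]), array([343., 169.]), array([344., 181.])]
329 167
-0.02 31 [[-7.5, 120.2], [-5.9, 120.1], [-2.3, 119.1], [-1.1, 126.8], [-0.6, 120.8], [-0.2, 129.7], [0.4, 129.8]]
-0.016 39 [[-6.9, 146.3], [-5.3, 119.6], [-2.5, 118.6], [-1.0, 134.2], [-0.7, 120.2], [-0.4, 128.1], [0.0, 130.5]]
-0.012 40 [[-7.5, 146.5], [-5.8, 119.5], [-2.5, 119.8], [-1.2, 127.3], [-1.0, 128.2], [-0.4, 132.6], [-0.2, 119.7]]
-0.008 55 [[-18.4, 118.2], [-7.5, 127.6], [-5.9, 127.2], [-4.3, 130.3], [-3.5, 124.8], [-1.2, 128.8], [-0.2, 134.6]]
-0.004 37 [[-17.9, 118.6], [-7.2, 118.7], [-6.1, 127.7], [-5.5, 130.1], [-4.6, 131.8], [-3.2, 134.1], [-0.3, 136.1]]
0.0 23 [[-17.8, 118.6], [-9.6, 118.1], [-7.6, 125.1], [-7.1, 118.8], [-6.5, 126.5], [-5.8, 128.6], [-5.1, 120.1], [-4.2, 131.5]]
0.004 6 [[-16.8, 118.4], [-11.3, 118.8], [-6.6, 118.2], [-6.3, 118.8], [-6.2, 119.9], [-5.2, 119.4]]
0.008 0 []
0.012 0 []
0.016 0 []
```

View pics/z6.png

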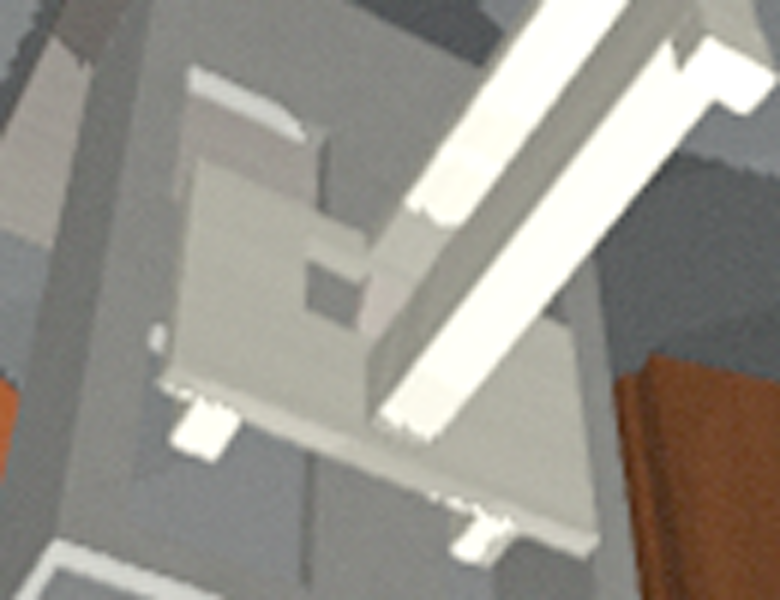

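View pics/w6.png

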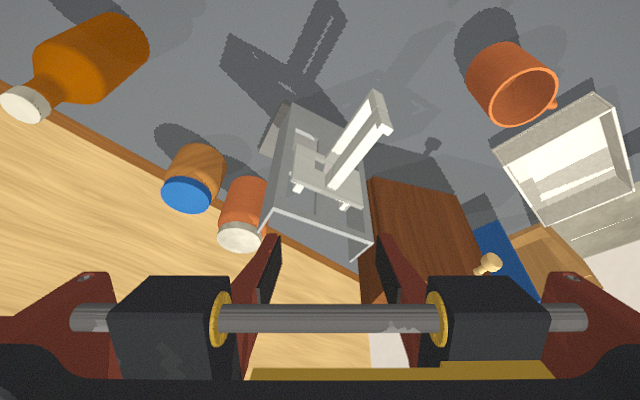

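The wrist view (zoomed around pixel 329,167) shows both claws through the upper slots and the pinkish nose standing in the plate's window. The range reads about 7 mm proud at z 125 mm, so the lock is out.

```bash
python3 - <<'E'
from bench import *
print(current_force(),current_finger_gap()); close_job(); print(current_clock())
E
```

```text
[1.03534065 0.42283468 0.12395186] 0.06029647780783987
the job is handed in; nothing more can be done
the job is handed in; nothing more can be done
```

The claw arm is hooked into the upper pair of slots, pressed fully home and released, and the job was handed in after about 15 s. The plain arm was not touched.

- **Seating:** I gripped the top bar and went in at z 142 mm until the back met the face. I then pressed down until it stopped at z 109 mm by the gripper, against 110 mm for home. After release, a fit to the scene camera gave z 108 mm and x -1 mm, within calibration error.
- **Lock:** the wrist camera's depth shows the nose about 7 mm proud in the plate's window, so it has snapped out. Both claws are visible through the upper slots.
- **Checks that gave nothing:** after release the top camera's view of the arm was blocked by the robot, so it could not confirm the fit. The network missed the lock in all three cameras at first, and found it only in the final wrist view (confidence 0.61).

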